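# Feed the bar to the hidden saw stop and clamp it

### The arm

A 7-joint arm with a two-finger parallel gripper is mounted at the origin on the work surface. World frame = base frame: x ahead of the robot, y to its left, z up, the work surface at z = 0. Lengths are in m, angles in rad, forces in N, time in s.
With the tool pointing down it reaches from about 0.4 to 0.875 m from the base axis. Payload 19.3 kg.
Tool frame: the origin (TCP) lies at the centre of the arm's flange, where the gripper is bolted on; the fingertips stand 173 mm ahead of it and the grasp point (between the pads) lies 155 mm ahead of it (bot.grip_point_offset is the distance from the TCP to the grasp point, in m); z points along the fingers, x is the direction in which the jaws open and shut, and the axes are right-handed (so a half turn about z gives the same grasp; the last joint's range is limited). The gripper opens to 85 mm and grips with 20 to 120 N. Pads are 22 mm wide; open, the fingers measure 114 mm over their backs; the gripper's body (76 mm by 85 mm) begins 54 mm behind the grasp point. The pads swing forward as they close: fully open they stand 13 mm farther back than shut.
Start: joints at [1.274, 0.521, -0.036, 1.599, 0.021, 1.021, -0.113], TCP at [0.141, -0.609, 0.405] pointing down, gripper open.
Joint ranges: [-2.91, 2.91], [-0.3, 2.13], [-1.5, 1.42], [0.17, 2.43], [-1.26, 4.41], [0.16, 1.93], [-2.52, 2.52]. Speed limits (rad/s): [1.89, 1.89, 2.39, 2.39, 3.01, 3.01, 3.01].

### API

Orientations are given as [roll, pitch, yaw] about the fixed x, y, z axes, in that order (R = Rz(yaw) Ry(pitch) Rx(roll)).
In Python, from workcell import bot gives the robot as it stands.
- The arm moves only by the tool step_arm, never from a script. Its argument "plan" is a list that holds one entry, the list of rows, each a list of 4 numbers: the shift along the world's x, y, z in cm, then the turn about the world's z in rad. A call has 1 to 12 rows; each row is the pose to reach, as a shift and turn from the pose measured when the call began; what a row does not reach only later rows make up. A row lasts 1/12 s, in which the tool goes at most 41.7 mm and 7.16 degrees, less where a joint would pass 70% of its speed; a pose out of reach is approached as far as the arm can. A call with a gripper value outside its range is refused whole. "jaw" is the closure, from 0 (fully open) to 1 (shut), set as the call begins (left out, the last holds). The fingers move at their own pace and stop on an object; "force" is the grip in N (left out, the last holds). Time passes only in rows, so rows that repeat a pose let the fingers close. It gives the time, the measured TCP pose, the force and the opening at its end, in the units of the state.
- bot.observe(): the state, without advancing time (a new reading comes with each control period).
- bot.grab_frame(name): name is "scene" or "top"; returns a dict with "pixels" (400x640x3 uint8, blue, green, red), "mtx" (3x3 intrinsics, pixels), "R" (3x3) and "t" (3): a world point X has camera coordinates R X + t. Camera axes: x right, y down, z forward; pixel columns grow to the right and rows downward; lengths in m; the calibration is good to about 2 mm. A picture is of the moment at which its call begins. There is no depth.
- bot.job_done(): hands the job in, once; it reports no verdict.
The state is a dict: "clock": time; "qpos": joint angles; "qd": joint speeds; "joint_efforts": joint torques, N m; "position": TCP position; "tool_rot": TCP orientation; "force": force on the tool from outside, world axes, zero at the start; "moment": the same for the moment, N m; "grip_width": finger opening in m.
Only numpy, scipy, OpenCV 4.12 (cv2) and the standard library are available. Lean on these libraries where they do the work, as an engineer would, in place of code of your own. Each camera call takes 0.05 s, during which the arm holds its last target.

### The job

Slide the aluminium bar along the saw bed's channel, in under the blue guard, until you feel its end come up fully against the length stop hidden inside, gently, so that the stop is not shoved out of its setting. Then press the hold-down clamp down until its pad rests on the bar, leaving the bar against the stop, and the offcut and the punch on the bed where they lie.

Things in the scene. Friction and masses are not known exactly. Their poses are not given: they have to be found in the camera images.
- saw_bed: Fixed bed of a bench cut-off saw. Origin: under its plate on the channel's centre line; y along the channel in the feed direction (to the blue guard), x away from the robot to the clamp's hinge, z up. Plate: x -50..100, y -340..240, top z = 12 mm. Two fences border the 26 mm wide channel (x -13..13): 10 mm thick, top at z = 22 mm
- guard_mouth (a point): top middle of the blue guard's mouth, in the bed's frame at x 0, y 60, z 50 mm. The guard (closed hood) covers y 60..240 to z = 80 mm; a round wheel guard and motor rise above it at y 165..241 to z = 185 mm. Inside, out of sight, stands the length stop, set somewhere at bed y 100..180 mm, differently each time: found only by feel
- bar: Aluminium bar, 24 (x) x 300 (y) x 30 (z) mm, 0.5 to 0.7 kg, loose in the channel; origin: centre of its underside, y in the feed direction. It stands 20 mm above the fences, so its bare rear (-y) end can be pushed there. It starts 70 to 215 mm short of the stop. Sliding it takes about 2 to 5 N; at the stop the resistance rises sharply
- stop_block (a joint): how far (m) the hidden stop has been shoved out of its setting: 0 as set. It is held only by friction and slips when pushed with about 16 N (on top of the bar's own drag)
- pin (a joint): light spring pin in the face of the hidden stop, sticking out 5 mm towards the bar: 0 when free, 0.005 when the bar's end is against the stop; it pushes back with less than 1 N, not enough to move the bar
- clamp (a joint): Hold-down clamp: flat steel arm 160 mm long, 20 mm wide (y), 10 mm thick, with a black end grip. Angle (rad) above level; 0 = its rubber pad just rests on the bar; starts raised at 0.45 to 0.8, stays where left (stiff hinge, 0.4 N m). Level, it reaches to bed x = -100 with its top at z = 57 mm, pad at x = 0. It can be pushed straight down from above, e.g. at x = -20
- clamp_hinge (a point): middle of the clamp's hinge, axis along the bed's y, at bed x 60, y 15, z 52 mm; the arm runs from here towards the robot, over the channel
- clamp_end (a point): middle of the clamp arm's free end, 160 mm from the hinge, at the height of the arm's top face
- offcut: short aluminium offcut, 24 x 50 x 30 mm, lying loose on the wide side of the saw bed's plate (beyond the channel as seen from the robot); a bystander
- punch: square steel centre punch, 10 x 100 x 10 mm, lying loose on the wide side of the saw bed's plate; a bystander

How it is judged:
On the way, in this order (a step that is already met when the one before it is completed fails the run):
1. the bar is slid home against the hidden stop, with the clamp still raised (value of joint pin above 0.0032 m and value of joint stop_block below 0.003 m and x of bar in the frame of saw_bed between -0.004 and 0.004 m and z of bar in the frame of saw_bed between 0.009 and 0.015 m and angle between the y axis of bar and the y axis of saw_bed, either way round below 0.03 rad and value of joint clamp above 0.2 rad), for 0.2 s.
2. the clamp is pressed down so that its pad is on the bar, the bar still home (value of joint pin above 0.0032 m and value of joint stop_block below 0.003 m and x of bar in the frame of saw_bed between -0.004 and 0.004 m and z of bar in the frame of saw_bed between 0.009 and 0.015 m and angle between the y axis of bar and the y axis of saw_bed, either way round below 0.03 rad and value of joint clamp between -0.04 and 0.03 rad), for 0.2 s.
At the end, for the whole second after the job is handed in: The bar lies flat in the channel with its end within about 2 mm of the hidden stop (pin pressed in more than 3.2 mm), the stop has slipped less than 3 mm, the clamp's pad is on the bar (clamp between -0.04 and 0.03 rad) and the bar is at rest (all of step 2 and linear speed of bar below 0.01 m/s); the robot touches nothing.
It fails at once if the hidden stop is shoved 3 mm or more out of its setting (value of joint stop_block above 0.003 m).
It fails at once if the offcut or the punch is moved more than 30 mm (distance of any of offcut, punch from where it was at the start of the episode above 0.03 m).
It also fails if it takes over 53 s, if anything falls off the work surface, if the arm or the gripper's body presses on something with over 40 N, if the wrist force passes 120 N, or if a joint passes its speed limit or range.

## Working session

There is one attempt and no reset: what is moved stays moved. The work goes in short steps, Python scripts to look and compute and a tool call to move; the robot and the scene stay as the last step left them, time stands still between calls to the robot, and variables do not carry over. Pictures are saved under pics/ and viewed, and the job is handed in when it is done.

Besides the shell and the picture viewer there is one more tool, called after ">>>" in YAML: its name, and indented under it one key for each argument. step_arm: Moves the arm, as the interface text tells. Its arguments: {"type":"object","properties":{"plan":{"type":"array"},"jaw":{"type":"number"},"force":{"type":"number"}},"required":["plan"]}

```bash
mkdir -p pics; ls; python3 - <<'E'
from workcell import bot
import cv2
for n in("scene","top"):
    f=bot.grab_frame(n); cv2.imwrite(f"pics/{n}0.png",f["pixels"]); print(n,f["mtx"].tolist(),f["R"].tolist(),f["t"].tolist())
s=bot.observe(); print(s)
E
```

```text
pics
scene [[403.8503880318765, 0.0, 319.1336847247578], [0.0, 403.8503880318765, 193.65279614961443], [0.0, 0.0, 1.0]] [[-0.670508729962277, 0.7418754244816906, -0.006236793606144814], [0.6352441186449166, 0.5697518888865863, -0.5213901560609003], [-0.38325311841055876, -0.3535585378127335, -0.8532956155801481]] [0.331914174983414, -0.31200057185054175, 0.9817843873574562]
top [[373.5104845389422, 0.0, 324.8553098440291], [0.0, 373.5104845389422, 206.7771700281005], [0.0, 0.0, 1.0]] [[-0.003531185138584336, -0.9993319913036505, 0.03637446753695926], [-0.9956832357509513, 0.00013989005159876553, -0.0928163481036009], [0.09274925754976367, -0.03654519924495868, -0.9950186046683318]] [0.0037059461301268844, 0.5345472916451298, 0.7507196382005746]
{'clock': 0.1, 'qpos': array([ 1.27378309,  0.52195911, -0.0363345 ,  1.5999452 ,  0.02119038,
        1.0210946 , -0.11275918]), 'qd': array([-2.59837126e-04, -1.36689483e-03, -7.16121488e-05,  5.08853593e-05,
        1.31337435e-03, -2.62597375e-03,  1.20092161e-03]), 'joint_efforts': array([ 2.47418437e-03, -9.28494716e+01,  1.98345155e+00, -3.70521176e+01,
        1.80934626e-02,  5.37171029e-03,  7.13399140e-05]), 'position': array([ 0.14050203, -0.60887594,  0.40418226]), 'tool_rot': array([ 3.14153320e+00,  1.01999103e-03, -1.34395229e+00]), 'force': array([ 0.06509975,  0.95410848, -0.20802478]), 'moment': array([-0.01662402,  0.02901154,  0.01766389]), 'grip_width': 0.0854349914954885}
```

View pics/scene0.png

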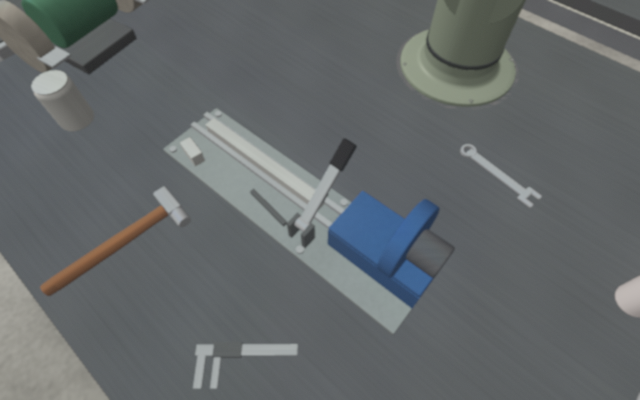

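View pics/top0.png

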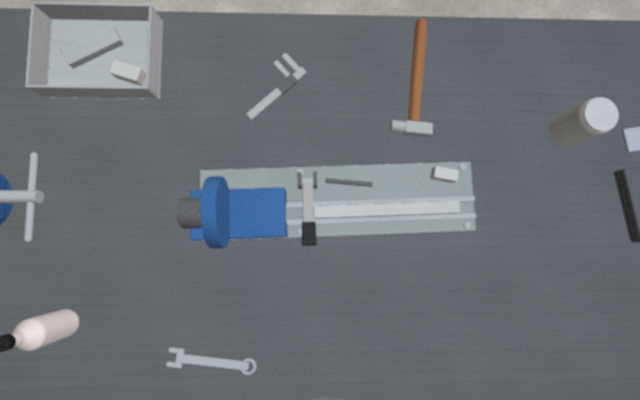

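The scene view shows the bed with its guard at about (385,235). In the top view the plate's corners are near (200,170), (471,162) and (475,230). The bar runs from about (315,210) to (460,207), and the clamp grip is at (309,233). I'll enlarge the top view to measure these more precisely.

```bash
cat > h.py <<'E'
import numpy as np, cv2
from workcell import bot
def ray(f,u,v,z):
    d=f["R"].T@np.linalg.inv(f["mtx"])@np.array([u,v,1.]); c=-f["R"].T@f["t"]
    return c+d*(z-c[2])/d[2]
def proj(f,X):
    p=f["mtx"]@(f["R"]@np.asarray(X)+f["t"]); return p[:2]/p[2]
def line(f,u,v,n,val):  # intersect ray with plane n.X=val
    d=f["R"].T@np.linalg.inv(f["mtx"])@np.array([u,v,1.]); c=-f["R"].T@f["t"]
    return c+d*(val-n@c)/(n@d)
E
python3 - <<'E'
from h import *
p=cv2.imread("pics/top0.png")
c=cv2.resize(p[150:250,300:485],None,fx=4.3,fy=4.3,interpolation=cv2.INTER_CUBIC); cv2.imwrite("pics/topA.png",c)
c=cv2.resize(p[150:260,170:330],None,fx=5,fy=5,interpolation=cv2.INTER_CUBIC); cv2.imwrite("pics/topB.png",c)
p=cv2.imread("pics/scene0.png")
c=cv2.resize(p[100:270,155:365],None,fx=3.5,fy=3.5,interpolation=cv2.INTER_CUBIC); cv2.imwrite("pics/scA.png",c)
E
```

```text
(no output)
```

View pics/topA.png

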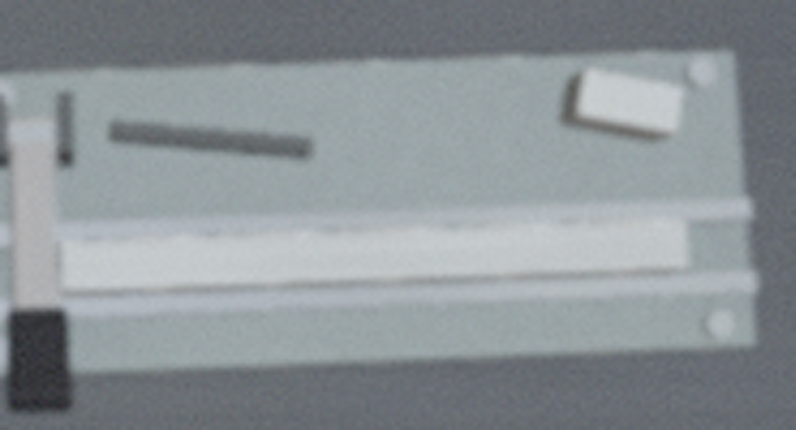

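View pics/topB.png

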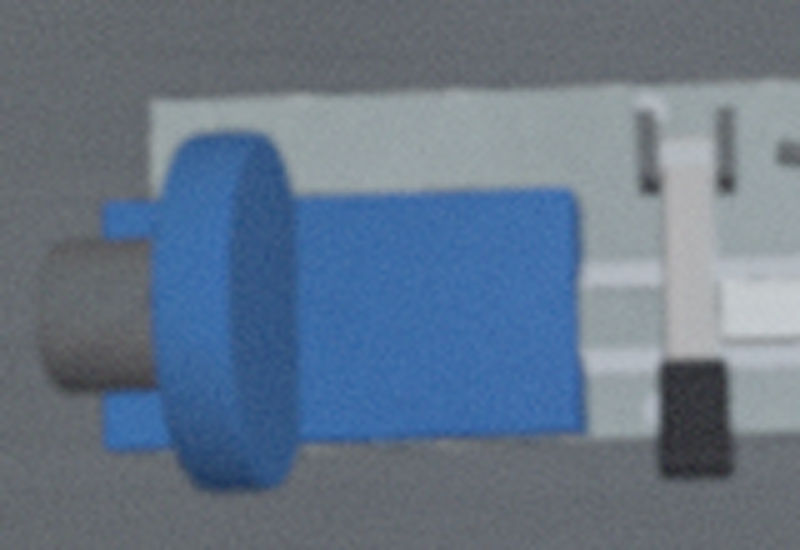

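View pics/scA.png

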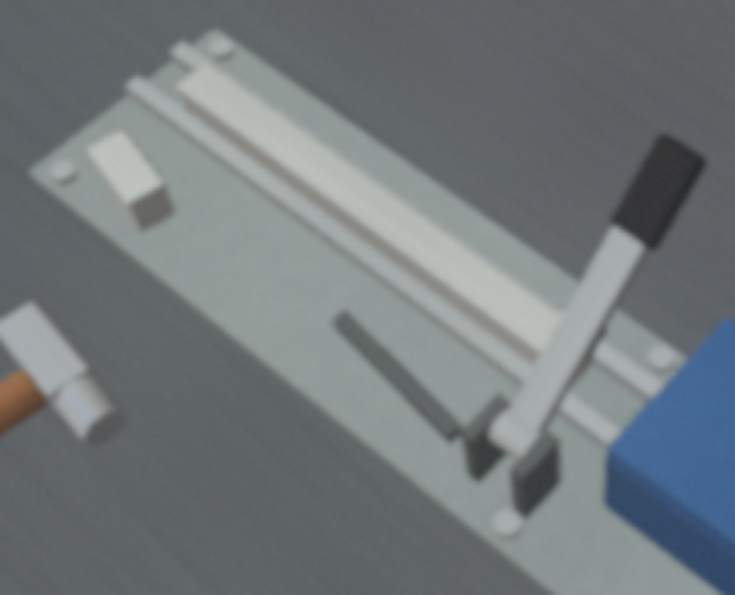

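```bash
python3 - <<'E'
from h import *
T=bot.grab_frame("top"); S=bot.grab_frame("scene")
A=lambda x,y:(300+x/4.3-.4,150+y/4.3-.4); B=lambda x,y:(170+x/5-.4,150+y/5-.4); C=lambda x,y:(155+x/3.5-.4,100+y/3.5-.4)
rf=ray(T,*A(735,52),.012); rn=ray(T,*A(757,346),.012); ff=ray(T,*B(150,100),.012)
print("plate",rf,rn,ff,np.linalg.norm(rf-rn),np.linalg.norm(rf-ff))
print("scene plate rear near/far",ray(S,*C(215,28),.012),ray(S,*C(28,172),.012))
# fit: yaw from long edge
v=(ff-rf)[:2]; yaw=np.arctan2(v[1],v[0])-np.pi/2; print("yaw",yaw)
c,s=np.cos(yaw),np.sin(yaw);Rb=np.array([[c,-s,0],[s,c,0],[0,0,1]])
P=[(rf,(.1,-.34)),(rn,(-.05,-.34)),(ff,(.1,.24))]
o=np.mean([w-Rb@np.array([a,b,.012]) for w,(a,b) in P],0); print("o",o,[w-o-Rb@np.array([a,b,.012]) for w,(a,b) in P])
bed=lambda X:Rb.T@(X-o)
print("fence ends rear", [bed(ray(T,*A(*q),.022)) for q in((751,208),(758,281))])
print("bar rear",[bed(ray(T,*A(*q),.042)) for q in((687,222),(690,268))], "scene",[bed(ray(S,*C(*q),.042)) for q in((178,90),(207,66))])
print("guard mouth top edge",[bed(ray(T,*B(*q),.08)) for q in((574,190),(585,432))])
# clamp end: in plane y_bed=15
n=Rb[:,1]
for q in((670,474),(730,474)): print("clamp end top",bed(line(T,*B(*q),n,n@o+.015)))
for q in((659,133),(705,162)): print("clamp end sc",bed(line(S,*C(*q),n,n@o+.015)))
np.savez("bed.npz",R=Rb,o=o)
W=lambda x,y,z:o+Rb@np.array([x,y,z])
print("bar rear world",W(0,-.3,.04),"clamp push",W(-.02,.015,.06), "hinge", W(.06,.015,.052))
E
```

```text
plate [ 0.63377864 -0.31384002  0.012     ] [ 0.48588778 -0.31894078  0.012     ] [0.61436172 0.26574911 0.012     ] 0.1479787931036123 0.5799142881374078
scene plate rear near/far [ 0.48499037 -0.31803514  0.012     ] [ 0.63427329 -0.31232654  0.012     ]
yaw 0.033488660272736226
o [5.23126661e-01 2.25664137e-02 1.04083409e-17] [array([-6.75969710e-04,  5.46856938e-05,  0.00000000e+00]), array([ 1.34906958e-03, -2.37075830e-05,  0.00000000e+00]), array([-6.73099871e-04, -3.09781108e-05,  0.00000000e+00])]
fence ends rear [array([ 0.0190902 , -0.33769695,  0.022     ]), array([-0.01702309, -0.33848956,  0.022     ])]
bar rear [array([ 0.01132495, -0.29707936,  0.042     ]), array([-0.01078842, -0.29696457,  0.042     ])] scene [array([ 0.01279772, -0.29269716,  0.042     ]), array([-0.01080871, -0.29357674,  0.042     ])]
guard mouth top edge [array([0.04544266, 0.05866921, 0.08      ]), array([-0.0477881 ,  0.05700416,  0.08      ])]
clamp end top [-0.06163435  0.015       0.57721395]
clamp end top [-0.05712975  0.015       1.18779655]
clamp end sc [-0.04417344  0.015       0.18997341]
clamp end sc [-0.08453988  0.015       0.13002637]
bar rear world [ 0.53317138 -0.27726538  0.04      ] clamp push [0.50263564 0.03688836 0.06      ] hinge [0.58259078 0.03956695 0.052     ]
```

>>> step_arm:
  plan:
    - [[3.3,2.4,0,0.11],[6.6,4.8,0,0.23],[9.9,7.2,0,0.34],[13.2,9.6,0,0.46],[16.5,12,0,0.57],[19.8,14.4,0,0.69],[23.1,16.8,0,0.8],[26.3,19.1,0,0.92],[29.6,21.5,0,1.03],[32.9,23.9,0,1.15],[36.2,26.3,0,1.26],[39.4,28.6,0,1.377]]
  jaw: 1
  force: 40

```text
clock: 1.2
position: [0.5359, -0.3213, 0.4044]
tool_rot: [3.142, 0.001, 0.038]
force: [-0.1, -1.4, -0.0]
grip_width: -0.0003
```

>>> step_arm:
  plan:
    - [[-0.1,0,-3.5,0],[-0.1,0,-7,0],[-0.1,0,-10.5,0],[-0.1,0,-14,0],[-0.1,0,-17,0],[-0.1,0,-19,0],[-0.1,0,-20.1,-0.004],[-0.1,0,-20.1,-0.004]]

```text
clock: 1.87
position: [0.5344, -0.321, 0.2012]
tool_rot: [-3.14, 0.003, 0.034]
force: [0.3, 0.7, 0.7]
grip_width: 0.0001
```

```bash
python3 - <<'E'
from h import *
for n in("scene","top"):
    f=bot.grab_frame(n)["pixels"]
    c=f[60:210,120:330] if n=="scene" else f[130:260,330:530]
    cv2.imwrite(f"pics/{n}1.png",cv2.resize(c,None,fx=3.8,fy=3.8,interpolation=cv2.INTER_CUBIC))
print(bot.observe()["force"])
E
```

```text
[-0.31956869 -0.32591834  0.85352957]
```

View pics/scene1.png

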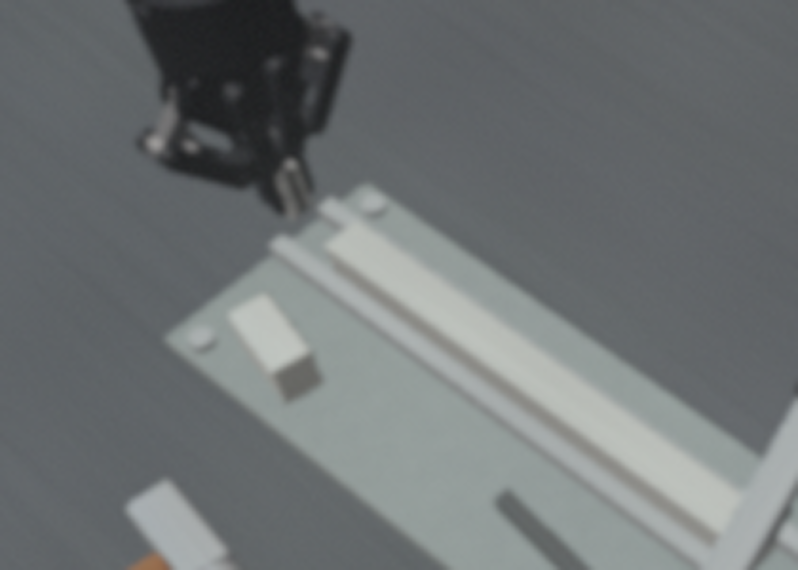

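View pics/top1.png

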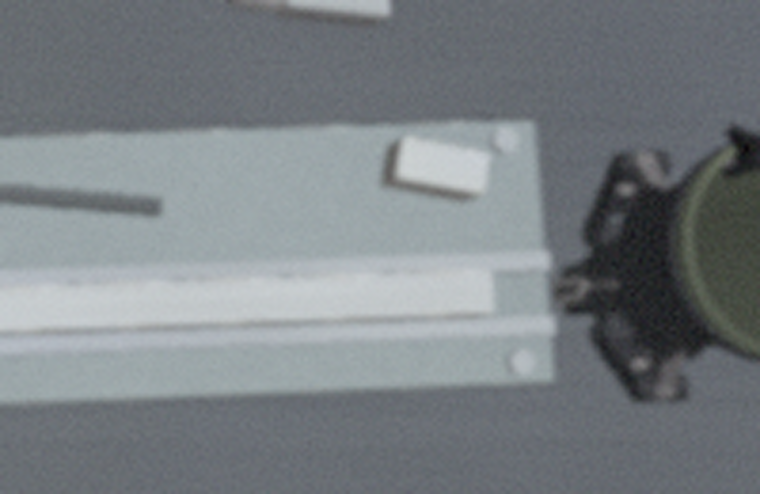

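The fingertips (top crop ~(570,290)) are in line with the bar's rear end (~(493,290)), clear of the bed's edge and above the fences. Next I'll advance to touch the bar.

>>> step_arm:
  plan:
    - [[-0.01,0.4,0.05,0],[-0.03,0.9,0.05,0],[-0.05,1.4,0.05,0],[-0.06,1.9,0.05,0],[-0.08,2.3,0.05,0],[-0.09,2.7,0.05,0],[-0.1,3.1,0.05,0],[-0.11,3.4,0.05,0],[-0.13,3.8,0.05,0],[-0.14,4.2,0.05,0],[-0.15,4.6,0.05,0],[-0.17,5,0.05,0]]

```text
clock: 2.97
position: [0.5335, -0.2714, 0.2047]
tool_rot: [3.141, -0.0, 0.034]
force: [0.2, -4.0, -1.1]
grip_width: 0.0001
```

```bash
python3 - <<'E'
from h import *
f=bot.grab_frame("scene")["pixels"]
c=f[60:210,120:330]
cv2.imwrite(f"pics/scene2.png",cv2.resize(c,None,fx=3.8,fy=3.8,interpolation=cv2.INTER_CUBIC))
s=bot.observe();print(s["force"],s["position"])
E
```

```text
[-0.57192228 -0.63418251 -1.24278511] [ 0.53356925 -0.2703883   0.20468545]
```

View pics/scene2.png

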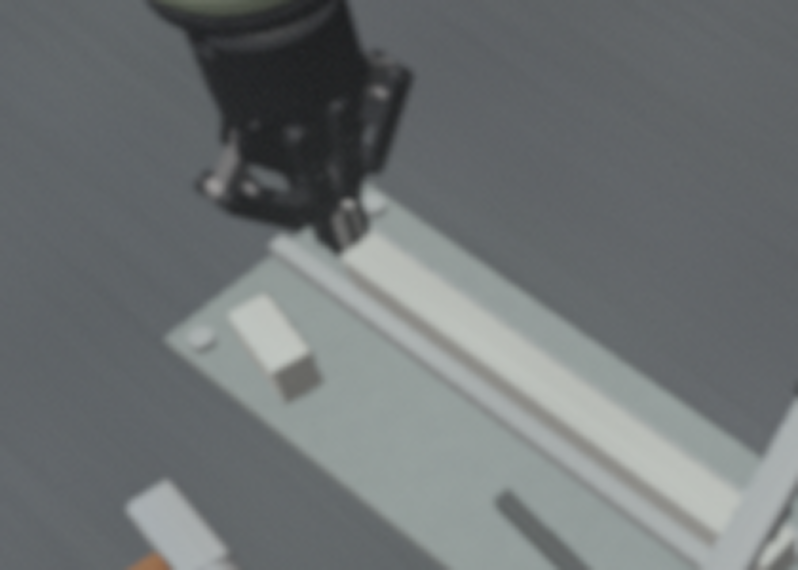

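The fingers are touching the bar's rear end (crop (345,250)) and the bar has started to slide, with about 4 N of drag. The bar's front is now near bed y 18 mm, so 65 mm of travel is free.

>>> step_arm:
  plan:
    - [[-0.02,0.6,0,0],[-0.04,1.2,0,0],[-0.06,1.8,0,0],[-0.08,2.4,0,0],[-0.1,3.0,0,0],[-0.12,3.6,0,0],[-0.14,4.2,0,0],[-0.16,4.8,0,0],[-0.18,5.4,0,0],[-0.2,5.9,0,0],[-0.21,6.3,0,0],[-0.22,6.5,0,0]]

```text
clock: 4.02
position: [0.5314, -0.2046, 0.2047]
tool_rot: [-3.141, 0.0, 0.035]
force: [-0.5, -2.2, -0.7]
grip_width: 0.0001
```

```bash
python3 - <<'E'
from h import *
T=bot.grab_frame("top")
cv2.imwrite(f"pics/top3.png",cv2.resize(T["pixels"][130:260,280:480],None,fx=3.8,fy=3.8,interpolation=cv2.INTER_CUBIC))
s=bot.observe();print(s["force"],s["position"])
E
```

```text
[ 1.02353714 -0.34284742  0.46450271] [ 0.53143018 -0.20449585  0.20469258]
```

View pics/top3.png

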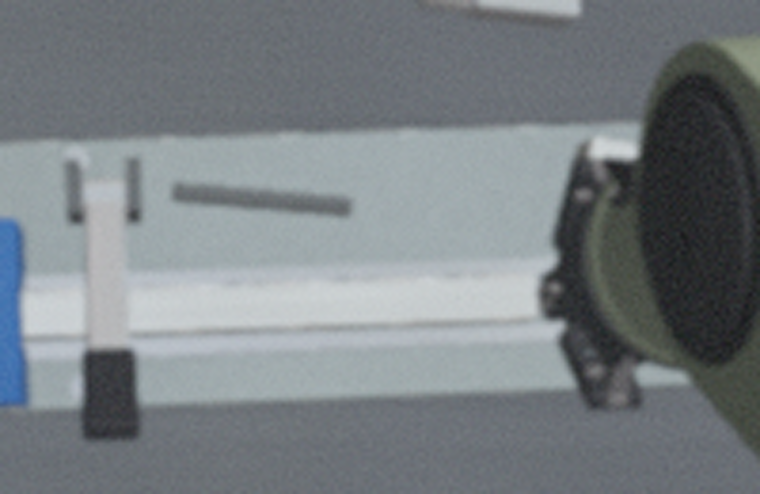

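>>> step_arm:
  plan:
    - [[-0.01,0.3,0,0],[-0.02,0.6,0,0],[-0.03,0.8,0,0],[-0.03,0.8,0,0]]

```text
clock: 4.4
position: [0.5311, -0.196, 0.2047]
tool_rot: [-3.141, 0.0, 0.036]
force: [0.0, -0.3, -0.7]
grip_width: -0.0
```

>>> step_arm:
  plan:
    - [[-0.005,0.12,0,0],[-0.01,0.25,0,0],[-0.01,0.25,0,0]]

```text
clock: 4.65
position: [0.531, -0.1933, 0.2047]
tool_rot: [-3.141, 0.0, 0.036]
force: [-0.2, -1.4, -0.1]
grip_width: 0.0001
```

>>> step_arm:
  plan:
    - [[-0.005,0.12,0,0],[-0.01,0.25,0,0],[-0.01,0.25,0,0]]

```text
clock: 4.9
position: [0.531, -0.1906, 0.2047]
tool_rot: [-3.141, 0.0, 0.036]
force: [-0.9, -1.2, -0.5]
grip_width: 0.0002
```

>>> step_arm:
  plan:
    - [[-0.005,0.12,0,0],[-0.01,0.25,0,0],[-0.01,0.25,0,0]]

```text
clock: 5.15
position: [0.5308, -0.1882, 0.2047]
tool_rot: [-3.141, 0.0, 0.036]
force: [0.5, -5.5, -0.8]
grip_width: -0.0001
```

>>> step_arm:
  plan:
    - [[0,0.1,0,0],[0,0.1,0,0]]

```text
clock: 5.32
position: [0.5307, -0.1879, 0.2048]
tool_rot: [3.141, 0.0, 0.035]
force: [1.1, -10.0, -2.7]
grip_width: -0.0002
```

>>> step_arm:
  plan:
    - [[0,0.1,0,0],[0,0.1,0,0],[0,0.1,0,0]]

```text
clock: 5.57
position: [0.5307, -0.1877, 0.2048]
tool_rot: [3.14, 0.0, 0.035]
force: [0.9, -8.5, -3.0]
grip_width: -0.0004
```

>>> step_arm:
  plan:
    - [[0,0.07,0,0],[0,0.14,0,0],[0,0.14,0,0],[0,0.14,0,0]]

```text
clock: 5.9
position: [0.5305, -0.1874, 0.2048]
tool_rot: [3.138, 0.0, 0.034]
force: [0.6, -12.7, -2.3]
grip_width: 0.0
```

```bash
python3 - <<'E'
from h import *
T=bot.grab_frame("top");S=bot.grab_frame("scene")
cv2.imwrite(f"pics/top4.png",cv2.resize(T["pixels"][130:260,280:480],None,fx=3.8,fy=3.8,interpolation=cv2.INTER_CUBIC))
cv2.imwrite(f"pics/scene4.png",cv2.resize(S["pixels"][60:270,150:400],None,fx=2.8,fy=2.8,interpolation=cv2.INTER_CUBIC))
s=bot.observe();print(s["force"],s["position"])
E
```

```text
[  1.06476285 -11.61493956  -2.46084743] [ 0.53053015 -0.18744443  0.20477958]
```

View pics/top4.png

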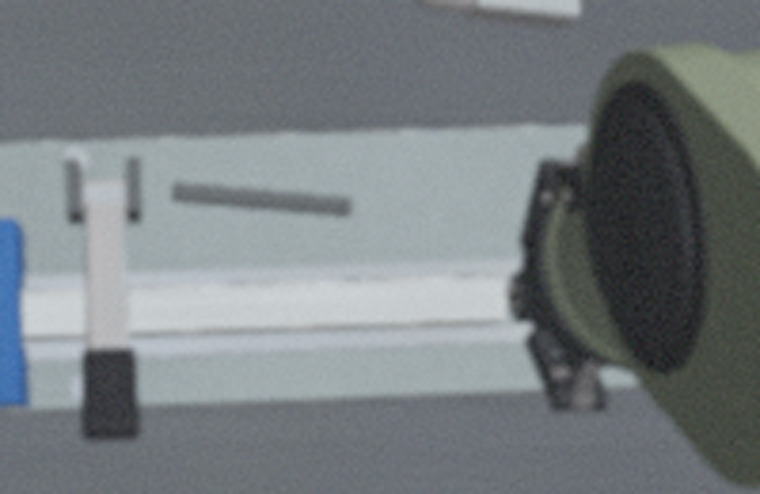

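View pics/scene4.png

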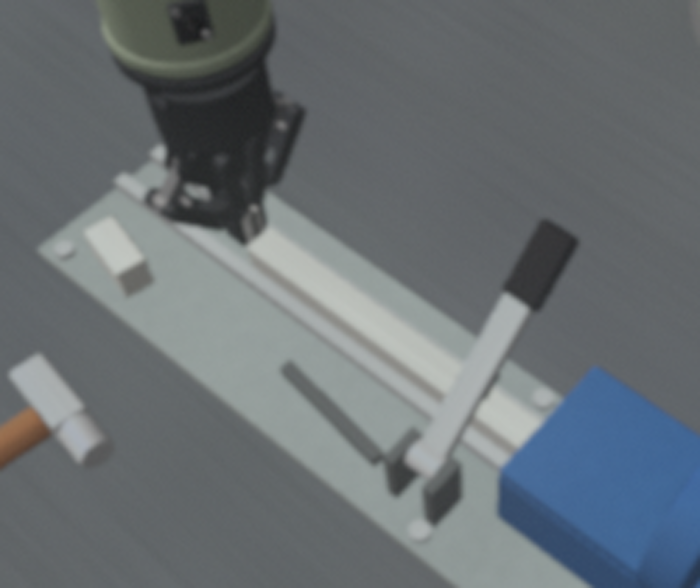

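About 12 N is held with no further motion, well above the 2–4 N drag, so the bar is home. The clamp is still raised (grip at (540,265) in the scene crop) and the bystanders haven't moved. Now I'll retreat, rise, and go over the clamp.

>>> step_arm:
  plan:
    - [[0.03,-1,0,0],[0.06,-3,0,0],[0.06,-3,3.5,0],[0.06,-3,7.5,0],[0.06,-3,11.5,0],[0.06,-3,15.5,0],[0.06,-3,19.5,0],[0,-2,20.5,0],[-0.3,0.5,20.5,0],[-0.6,3.5,20.5,0],[-1,7,20.5,0],[-1.4,10.5,20.5,0]]

```text
clock: 7.0
position: [0.516, -0.0812, 0.4097]
tool_rot: [3.139, 0.0, 0.033]
force: [0.9, 0.2, 0.2]
grip_width: 0.0003
```

>>> step_arm:
  plan:
    - [[-0.4,3,0,0],[-0.8,6,0,0],[-1.1,9,0,0],[-1.4,11,0,0],[-1.4,11.7,0,0],[-1.4,11.7,0,0]]

```text
clock: 7.5
position: [0.5019, 0.0373, 0.4098]
tool_rot: [3.139, 0.0, 0.036]
force: [0.6, 0.8, -0.2]
grip_width: -0.0002
```

```bash
python3 - <<'E'
from h import *
T=bot.grab_frame("top");S=bot.grab_frame("scene")
cv2.imwrite(f"pics/top5.png",cv2.resize(T["pixels"][130:260,230:430],None,fx=3.8,fy=3.8,interpolation=cv2.INTER_CUBIC))
cv2.imwrite(f"pics/scene5.png",cv2.resize(S["pixels"][60:270,150:400],None,fx=2.8,fy=2.8,interpolation=cv2.INTER_CUBIC))
s=bot.observe();print(s["force"],s["position"])
E
```

```text
[ 0.28444247  0.32469349 -0.17860727] [0.50221315 0.03489208 0.40958676]
```

View pics/top5.png

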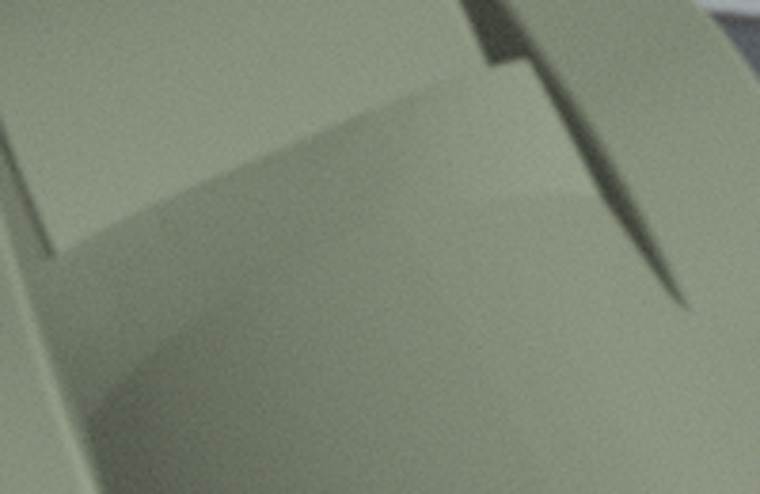

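View pics/scene5.png

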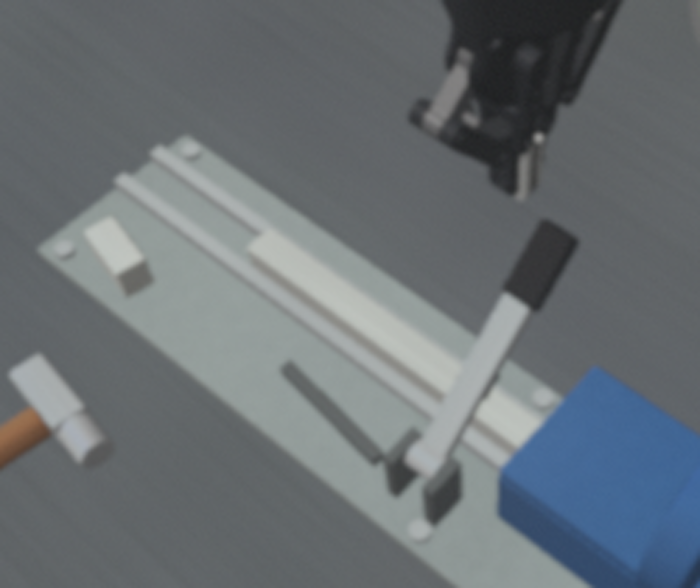

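The scene view shows the fingertips at (520,190), above the clamp arm, and the bar unmoved. The top view is blocked by the arm. Descending onto the clamp.

>>> step_arm:
  plan:
    - [[0,0.2,-2,0],[0,0.2,-5,0],[0,0.2,-7,0],[0,0.2,-8.5,0],[0,0.2,-9.5,0],[0,0.2,-10.5,0],[0,0.2,-11.2,0],[0,0.2,-12,0]]

```text
clock: 8.27
position: [0.5026, 0.0365, 0.2896]
tool_rot: [3.138, -0.001, 0.032]
force: [-1.0, 0.4, 4.8]
grip_width: 0.0
```

>>> step_arm:
  plan:
    - [[0,0,-0.5,0],[0,0,-1,0],[0,0,-1.5,0],[0,0,-2,0],[0,0,-2.5,0],[0,0,-3,0],[0,0,-3,0]]

```text
clock: 8.85
position: [0.5024, 0.0365, 0.2587]
tool_rot: [3.138, 0.0, 0.032]
force: [-0.0, 0.3, -0.5]
grip_width: 0.0
```

```bash
python3 - <<'E'
from h import *
S=bot.grab_frame("scene")
cv2.imwrite(f"pics/scene6.png",cv2.resize(S["pixels"][60:270,150:400],None,fx=2.8,fy=2.8,interpolation=cv2.INTER_CUBIC))
s=bot.observe();print(s["force"],s["position"])
E
```

```text
[-0.00511412 -0.12989332 -0.44280544] [0.50246503 0.03654566 0.25907314]
```

View pics/scene6.png

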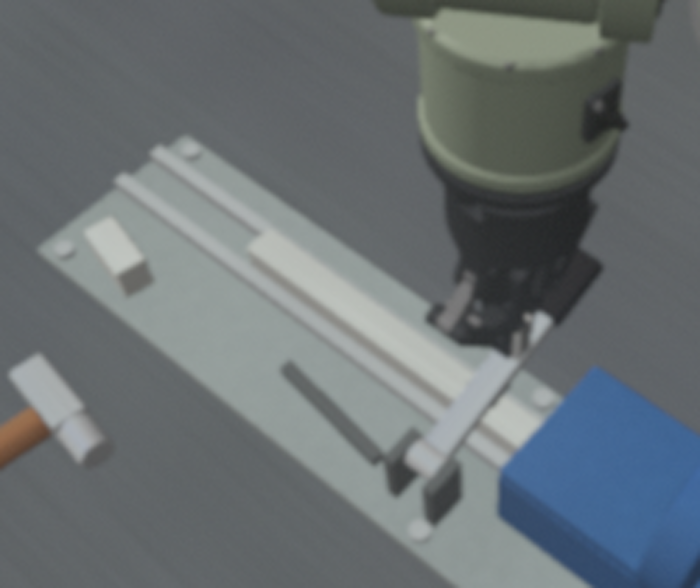

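The clamp is coming down under the fingertips and the bar hasn't shifted.

>>> step_arm:
  plan:
    - [[0,0,-0.5,0],[0,0,-1,0],[0,0,-1.5,0],[0,0,-2,0],[0,0,-2.4,0],[0,0,-2.6,0],[0,0,-2.6,0]]

```text
clock: 9.48
position: [0.5024, 0.0366, 0.2325]
tool_rot: [3.138, 0.001, 0.032]
force: [-0.2, -0.4, 0.2]
grip_width: -0.0
```

>>> step_arm:
  plan:
    - [[0,0,-0.1,0],[0,0,-0.15,0],[0,0,-0.15,0]]

```text
clock: 9.73
position: [0.5025, 0.0366, 0.2311]
tool_rot: [3.138, 0.0, 0.032]
force: [-0.7, -0.2, 0.3]
grip_width: 0.0
```

>>> step_arm:
  plan:
    - [[0,0,-0.1,0],[0,0,-0.15,0],[0,0,-0.15,0]]

```text
clock: 9.98
position: [0.5025, 0.0367, 0.2303]
tool_rot: [3.138, -0.0, 0.032]
force: [-6.3, -0.9, 21.4]
grip_width: -0.0
```

The force rose sharply to 21 N at a tip height of 57 mm, which is exactly where the pad should rest. Now lifting clear.

>>> step_arm:
  plan:
    - [[0,0,-0.02,0],[0,0,-0.02,0],[0,0,-0.02,0],[0,0,1,0],[0,0,4,0],[0,0,8,0],[0,0,12,0],[0,0,16,0],[0,-2,19,0],[0,-6,19,0],[0,-10,19,0],[0,-14,19,0]]

```text
clock: 10.98
position: [0.5021, -0.1048, 0.4217]
tool_rot: [3.137, -0.002, 0.033]
force: [0.4, -0.1, -0.9]
grip_width: -0.0002
```

>>> step_arm:
  plan:
    - [[-1,-4,0,0],[-2,-8,0,0],[-3,-12,0,0],[-4,-16,0,0],[-5,-20,0,0],[-6,-24,0,0],[-6,-26,0,0],[-6,-26,0,0]]

```text
clock: 11.65
position: [0.4402, -0.3695, 0.4218]
tool_rot: [3.136, -0.002, 0.027]
force: [0.3, 0.2, -0.3]
grip_width: 0.0
```

```bash
python3 - <<'E'
from h import *
T=bot.grab_frame("top");S=bot.grab_frame("scene")
cv2.imwrite(f"pics/top7.png",cv2.resize(T["pixels"][140:260,260:480],None,fx=3.6,fy=3.6,interpolation=cv2.INTER_CUBIC))
cv2.imwrite(f"pics/scene7.png",cv2.resize(S["pixels"][60:270,150:400],None,fx=2.8,fy=2.8,interpolation=cv2.INTER_CUBIC))
s=bot.observe();print(s["force"],s["position"])
E
```

```text
[0.41403855 1.46235757 0.48129275] [ 0.4417234  -0.36525586  0.42186503]
```

View pics/top7.png

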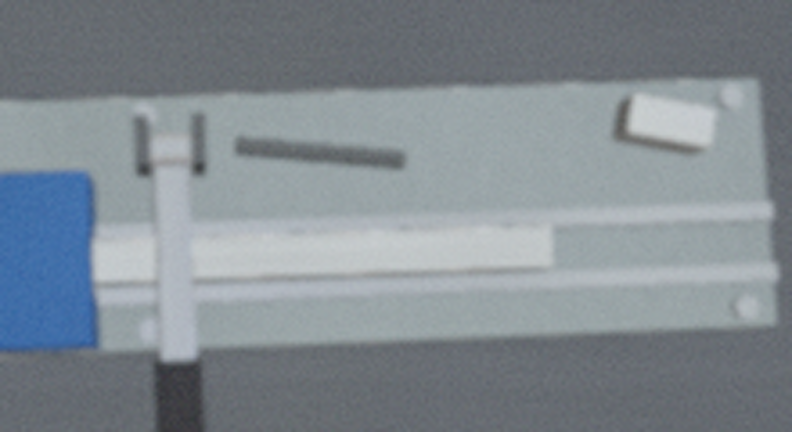

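View pics/scene7.png

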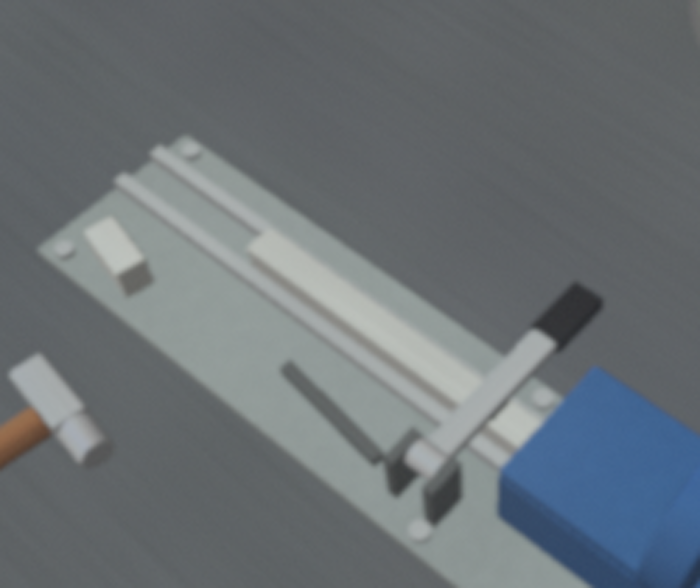

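The clamp is down, the punch and offcut look unmoved, and the bar's rear end is at top crop (553,246). Next, a numeric check of the bar's rear and the clamp's end.

```bash
python3 - <<'E'
from h import *
T=bot.grab_frame("top");S=bot.grab_frame("scene")
b=np.load("bed.npz");R,o=b["R"],b["o"]; bed=lambda X:R.T@(X-o)
A=lambda x,y:(260+x/3.6-.4,140+y/3.6-.4); C=lambda x,y:(150+x/2.8-.4,60+y/2.8-.4)
print("bar rear",[bed(ray(T,*A(*q),.042)).round(4) for q in((552,224),(554,267))],[bed(ray(S,*C(*q),.042)).round(4) for q in((248,246),(268,232))])
n=R[:,1]
print("clamp end",[bed(line(S,*C(*q),n,n@o+d)).round(4) for q,d in(((574,281),.005),((604,298),.025))])
for a in(0,.03,.06,.1):
    e=np.array([.06-.16*np.cos(a)-.005*np.sin(a),.015,.052+.16*np.sin(a)+.005*np.cos(a)]);u=proj(S,o+R@e)
    print(a,((u-[150,60]+.4)*2.8).round(1))
E
```

```text
bar rear [array([ 0.0133, -0.2005,  0.042 ]), array([-0.0113, -0.2002,  0.042 ])] [array([ 0.0095, -0.1992,  0.042 ]), array([-0.0084, -0.1974,  0.042 ])]
clamp end [array([-0.101 ,  0.005 ,  0.0634]), array([-0.1094,  0.025 ,  0.0528])]
0 [584.2 295.3]
0.03 [584.8 291.1]
0.06 [585.3 286.9]
0.1 [585.8 281.5]
```

```bash
python3 - <<'E'
from workcell import bot
print(bot.job_done())
E
```

```text
the job is handed in; nothing more can be done
None
```

I slid the bar home against the hidden stop, pressed the clamp down onto it, and handed the job in at about 12 s. No verdict is given, so the result below rests on my own checks.

- **Bar:** I pushed the rear end with closed fingers, in steps of 2.5 mm or less near the stop. The resistance rose from about 2–4 N to 12 N and the bar stopped moving, with its front near bed y 100 mm. That is the low end of the stop's range. I never pushed harder than about 13 N, less than the 16 N plus drag at which the stop slips.
- **Clamp:** I pressed it straight down from above. The force jumped to 21 N at a tip height of 57 mm, which is where the arm's top should be when the pad rests on the bar.
- **Last checks:** With the arm clear, both cameras put the bar's rear at bed y −197 to −200 mm, matching the −199 mm I felt. The offcut and punch look unmoved.
- **Less certain:** The clamp's angle read from the picture is only rough, between 0 and about 0.03 rad by eye, so I relied on the force jump. One pair of clamp-end points disagreed in height (63 and 53 mm), probably because the grip is thicker than the arm.

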